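Hang the cup gauge back on its keeper peg

TASK

The cups are checked: lift the cup gauge (the tall plywood one with the cup-shaped cut-out) out of its slotted stand and hang it by its eye on the free peg of the tool rail. Push it along the peg, under the hinged keeper flap and past it, so that the flap drops shut on the peg behind the gauge and the gauge hangs there by itself, at rest. Leave the other gauges, the cups and the rest of the things on the bench where they are.

Things in the scene. Friction and masses are not known exactly. Their poses are not given: they have to be found in the camera images.
- cup_gauge: Cup gauge: upright plywood plate 9 mm thick, 120 wide, 140 high, 0.07 to 0.14 kg, with a steel-edged cut-out like an upturned cup (82 mm wide below, 54 at its top, 95 high), standing on two legs in an end slot of the stand. Both faces alike. Origin: centre of its underside between the legs; x normal to the plate, y along its width, z up to its straight top edge, where it is gripped beside the eye.
- gauge_eye (a point): Centre of the cup gauge's eye: a round through hole, 24 mm wide, in the middle of the plate's width, 20 mm below the top edge (8 mm of wood above it). Axes as cup_gauge; the hole runs along x. The plain top edge 25 to 60 mm to either side of the eye (along y) is free for the fingers, one on each face.
- gauge_stand: Gauge stand: fixed wooden board 190 x 160 x 12 mm with three open-topped slots 12 mm wide and 22 deep, 60 mm apart, between battens; slot floors 12 mm, batten tops 34 mm above the table. Origin: centre of its underside; slots run along its y at x = -60, 0, +60 mm. The cup gauge stands in one end slot, the saucer gauge in the other; which is which varies.
- saucer_gauge: Saucer gauge: a wider, lower plywood plate, 170 mm wide, 90 mm high, 9 mm thick, with a shallow curve cut from its lower edge. Stays in the stand. Origin: centre of its underside, axes as the cup gauge.
- tool_rail: Tool rail, fixed: wooden batten 380 mm long, 20 thick, 66 high (top 269 mm above the table) on two steel uprights; two steel keeper pegs stand out level along its -x. Origin: on the table under the middle of the batten; y along the batten, z up. On the peg at y = -85 mm hangs a bowl gauge, 110 mm wide, fixed to the rail; the peg at y = +75 mm is free: use that one.
- peg_root (a point): Root of the free peg: on its axis, at the face of its back plate, 13 mm in front of the batten's middle and 225 mm above the table. Axes as tool_rail: the peg, 10 mm thick, runs level along -x from here to its round tip at x = -128 mm. An eye is threaded over the tip and pushed towards +x.
- peg_tip (a point): The rounded tip of the free peg, on its axis. Axes as tool_rail.
- flap_hinge (a point): Hinge of the free peg's keeper flap, 110 mm out from the peg's root and 36 mm above its axis. Axes as tool_rail. Two steel cheeks carry it: they run over the peg from the batten out to 117 mm from the root, from 29 to 43 mm above the peg's axis, outer faces 13 mm to either side of it in y. The flap's thumb tail rises to 49 mm above the axis when it is shut, sinking as the flap lifts.
- other_peg_root (a point): The same point of the occupied peg: axes as tool_rail. Not to be used.
- keeper_flap (a joint): Keeper flap of the free peg, rad; steel, 16 mm wide, 38 long, 30 g, shut by its weight alone. At 0 it slopes from the hinge down towards the batten, its end on the peg 86 mm from the root; grows to 1.05 as it lifts (end swings up and towards the batten). A gauge pushed along the peg lifts it 0.2 to 0.5; it drops once the gauge's near face is within 70 mm of the root and then blocks the way back.
- cup_a: A single unfired cup, upturned on the bench, 90 mm high, 86 mm wide with a beaded handle reaching 72 mm from its axis. Origin: centre of its underside.
- cup_b: Another cup like cup_a.
- cup_pair: Two such cups mouth to mouth, 180 mm high, origin: centre of the underside.
- plate_stack: Stack of plates, 180 mm wide, 40 mm high. Origin: centre of the underside.
- knife: Fettling knife lying on the bench, 195 mm long, orange handle along -x. Origin: under the front end of the handle.
- bowl: Small white bowl, 124 mm wide, 55 mm high. Origin: centre of the underside.
There are look-alikes about, which are no part of the job. What is shaped like the cup_gauge but turquoise is not meant.

How it is judged:
By the outcome, as a careful person would: the job done as asked, in the order asked, and still so for the second after the job is handed in, with the robot touching nothing.
It also fails if it takes over 48 s, if anything falls off the work surface, if the arm or the gripper's body presses on something with over 40 N, if the wrist force passes 120 N, or if a joint passes its speed limit or range.

ROBOT

A 6-joint arm with a two-finger parallel gripper is mounted at the origin on the work surface. World frame = base frame: x ahead of the robot, y to its left, z up, the work surface at z = 0. Lengths are in m, angles in degrees, forces in N, time in s.
With the tool pointing down it reaches from about 0.325 to 0.9 m from the base axis. Payload 3.5 kg.
Tool frame: the origin (TCP) lies at the centre of the arm's flange, where the gripper is bolted on; the fingertips stand 173 mm ahead of it and the grasp point (between the pads) lies 155 mm ahead of it; z points along the fingers, y is the line along which they close (so a half turn about z gives the same grasp; the last joint's range is limited). The gripper opens to 85 mm and grips with 20 to 120 N. Pads are 22 mm wide; open, the fingers measure 114 mm over their backs; the gripper's body (76 mm by 85 mm) begins 54 mm behind the grasp point. The pads swing forward as they close: fully open they stand 13 mm farther back than shut.
Start: joints at [59.336, 15.837, -1.513, 72.651, 0, 84.076], TCP at [0.262, 0.568, 0.405] pointing down, gripper open.
Joint ranges: [-178.77, 178.77], [-48.84, 107.48], [-61.69, 71.31], [-111.58, 123.2], [-90, 87.43], [-180, 180]. Speed limits (degrees/s): [147.25, 147.25, 180, 180, 180, 180].

INTERFACE

Orientations are given as [roll, pitch, yaw] about the fixed x, y, z axes, in that order (R = Rz(yaw) Ry(pitch) Rx(roll)).
In Python, from station import read_state, viewer, job gives the robot as it stands.
- The arm moves only by the shell command python3 -m jog 'ROWS' [OPENING] [FORCE]. ROWS is JSON, one flat list of numbers, 4 for each row, row after row: the shift along the world's x, y, z in mm, then the turn about the world's z in rad. A call has 1 to 12 rows; each row is the pose to reach, as a shift and turn from the pose commanded when the call began; what a row does not reach only later rows make up. A row lasts 1/8 s, in which the tool goes at most 62.5 mm and 10.7 degrees, less where a joint would pass 70% of its speed; a pose out of reach is approached as far as the arm can. A call with a gripper value outside its range is refused whole. OPENING is the opening, from 0 (shut) to 1 (fully open), set as the call begins (- or left out, the last holds). The fingers move at their own pace and stop on an object; FORCE is the grip in N (left out, the last holds). Time passes only in rows, so rows that repeat a pose let the fingers close. It gives the time, the measured TCP pose, the force, the opening and the grip force at its end, in the units of the state.
- read_state(): the state, without advancing time (a new reading comes with each control period).
- viewer.grab_frame(name): name is "scene" or "side" or "wrist"; returns the picture (420x560x3 uint8, red, green, blue); there is no depth.
- viewer.get_calibration(name): a dict with "K" (3x3 intrinsics, pixels), "T" (4x4, takes a point from camera to world coordinates); the wrist camera has in their place "mount" (4x4, takes a point from camera to tool coordinates, whose origin is the TCP and whose axes are the flange's). Camera axes: x right, y down, z forward; pixel columns grow to the right and rows downward; lengths in m; the calibration is good to about 2 mm. A picture is of the moment at which its call begins: read the wrist's pose just before it. get_calibration takes no time and is no camera call.
- job.finish_job(): hands the job in; it is judged then, once.
Trained networks look in the newest picture that a camera, given by its name, has taken for a name from the list of things; names that differ only in an ending like _2 or _b are one class to them, and where a whole thing is asked for, a point or a joint stands for the part that bears it (a point fixed in the world has none). Each returns a list of dicts, best first, with "score" (0 to 1); they miss things now and then, are a little off and sometimes report something else, mostly with a low value. They report only what shows in the picture. A call takes as long as a camera call. They do not tell look-alikes from the thing itself.
- viewer.recognise(camera, thing): "bbox" ([left, top, width, height] in pixels, round what is visible of it).
- viewer.landmark_of(camera, thing): "xy" ([column, row] in pixels: a listed point, or the origin of a listed thing).
The state is a dict: "t": time; "joints": joint angles; "qvel": joint speeds; "joint_torque": joint torques, N m; "tool_pos": TCP position; "eef_rot": TCP orientation; "wrist_force": force on the tool from outside, world axes, zero at the start; "wrist_torque": the same for the moment, N m; "finger_gap": finger opening in m; "grip_force": force on a finger pad.
Only numpy, scipy, OpenCV 4.12 (cv2) and the standard library are available. Lean on these libraries where they do the work, as an engineer would, in place of code of your own. Each camera call takes 0.05 s, during which the arm holds its last target. There are 200 camera calls.

## Working session

There is one attempt and no reset: what is moved stays moved. The work goes in short steps, Python scripts to look and compute and a shell command to move; the robot and the scene stay as the last step left them, time stands still between calls to the robot, and variables do not carry over. Pictures are saved under pics/ and viewed, at most 13 in all, crops included, and the job is handed in when it is done.

```bash
mkdir -p pics; ls; cat > h.py <<'E'
import numpy as np, cv2
from station import read_state, viewer, job
from scipy.spatial.transform import Rotation as R
def cam(n,st=None):
    c=viewer.get_calibration(n); K=np.array(c["K"])
    if "T" in c: return K,np.array(c["T"])
    st=st or read_state(); T=np.eye(4); T[:3,:3]=R.from_euler('xyz',st["eef_rot"],degrees=True).as_matrix(); T[:3,3]=st["tool_pos"]
    return K,T@np.array(c["mount"])
def ray(KT,xy):
    K,T=KT; d=T[:3,:3]@np.linalg.inv(K)@np.array([*xy,1.]); return T[:3,3],d/np.linalg.norm(d)
def atz(KT,xy,z):
    o,d=ray(KT,xy); return o+d*(z-o[2])/d[2]
def tri(obs):
    A=np.zeros((3,3));b=np.zeros(3)
    for KT,xy in obs:
        o,d=ray(KT,xy);P=np.eye(3)-np.outer(d,d);A+=P;b+=P@o
    p=np.linalg.solve(A,b); return p,[np.linalg.norm(np.cross(p-ray(*q)[0],ray(*q)[1])) for q in obs]
def proj(KT,p):
    K,T=KT; c=T[:3,:3].T@(np.asarray(p)-T[:3,3]); u=K@c; return u[:2]/u[2]
def save(n,im): cv2.imwrite("pics/"+n,cv2.cvtColor(im,cv2.COLOR_RGB2BGR))
E
python3 - <<'E'
from h import *
st=read_state(); print(st["t"],st["tool_pos"],st["eef_rot"],st["finger_gap"])
for n in ("scene","side"):
    save(n+"0.png",viewer.grab_frame(n)); KT=cam(n); print(n,KT[1][:3,3].round(3))
    for t in ("cup_gauge","gauge_eye","gauge_stand","saucer_gauge","tool_rail","peg_root","peg_tip","flap_hinge","other_peg_root"):
        print(t,[(np.round(q["xy"],1).tolist(),round(q["score"],2)) for q in viewer.landmark_of(n,t)[:3]])
E
```

```text
pics
0.0 [0.26136167 0.56729172 0.40355103] [-1.79873926e+02 -1.60649624e-02  1.55258639e+02] 0.0854210175473995
scene [ 0.777 -0.654  1.092]
cup_gauge [([147.8, 282.5], 0.91), ([312.9, 275.0], 0.61)]
gauge_eye [([133.1, 256.7], 0.94), ([315.5, 249.5], 0.75)]
gauge_stand [([296.7, 270.8], 0.73), ([317.9, 134.3], 0.35), ([183.7, 346.8], 0.15)]
saucer_gauge [([270.6, 266.4], 0.75)]
tool_rail [([315.8, 249.1], 0.35)]
peg_root [([343.9, 109.6], 0.71), ([292.5, 274.1], 0.66)]
peg_tip [([316.6, 133.6], 0.59)]
flap_hinge []
other_peg_root [([392.9, 131.1], 0.88)]
side [ 0.147 -0.958  1.022]
cup_gauge [([212.0, 346.1], 0.77), ([321.5, 247.8], 0.64)]
gauge_eye [([324.1, 214.1], 0.83), ([209.0, 319.6], 0.79)]
gauge_stand [([306.3, 256.7], 0.64)]
saucer_gauge [([293.6, 262.1], 0.69)]
tool_rail []
peg_root [([248.3, 119.0], 0.58), ([253.1, 144.1], 0.3)]
peg_tip [([252.5, 143.2], 0.81)]
flap_hinge [([250.7, 130.7], 0.71)]
other_peg_root [([297.4, 120.1], 0.84)]
```

View pics/scene0.png

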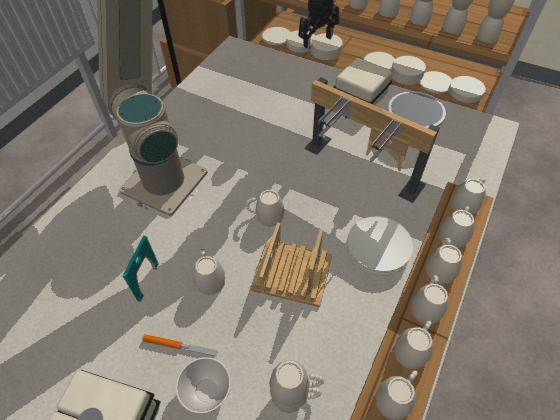

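View pics/side0.png

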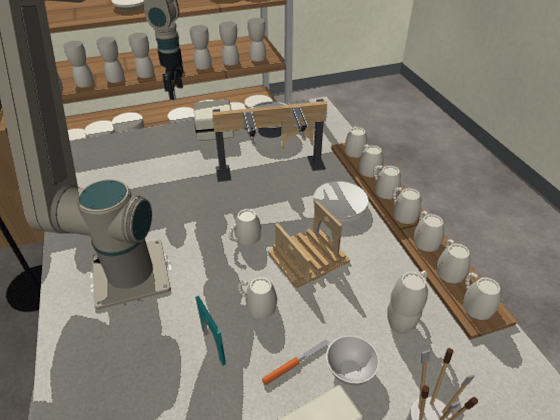

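```bash
python3 - <<'E'
from h import *
S,D=cam("scene"),cam("side")
for n,a,b in [("eye",(315.5,249.5),(324.1,214.1)),("gauge",(312.9,275),(321.5,247.8)),("eyeB",(133.1,256.7),(209,319.6)),("stand",(296.7,270.8),(306.3,256.7)),("saucer",(270.6,266.4),(293.6,262.1)),("root",(343.9,109.6),(248.3,119)),("tip",(316.6,133.6),(252.5,143.2)),("oroot",(392.9,131.1),(297.4,120.1))]:
    p,r=tri([(S,a),(D,b)]); print(n,p.round(4),np.round(r,4))
E
```

```text
eye [ 0.5674 -0.0856  0.1374] [0.0029 0.0029]
gauge [ 0.5672 -0.0835 -0.0022] [0.0004 0.0004]
eyeB [ 0.178  -0.3207  0.1325] [0.005 0.005]
stand [ 0.5175 -0.0825 -0.0245] [0.0011 0.0011]
saucer [ 0.459  -0.1268  0.0198] [0.0018 0.0018]
root [0.4601 0.3174 0.2386] [0.0045 0.0045]
tip [0.4351 0.1893 0.2361] [0.0005 0.0005]
oroot [0.6164 0.2934 0.2283] [0.0063 0.0063]
```

```bash
python3 - <<'E'
import cv2,numpy as np
a=cv2.imread("pics/scene0.png")[215:310,240:340]; b=cv2.imread("pics/side0.png")[190:285,260:360]
cv2.imwrite("pics/crop0.png",cv2.resize(np.hstack([a,b]),None,fx=4,fy=4,interpolation=cv2.INTER_CUBIC))
E
```

```text
(no output)
```

View pics/crop0.png

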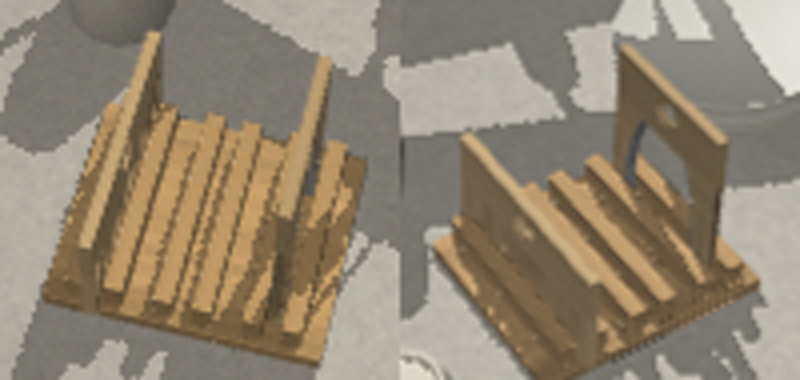

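The candidates are the plywood plate at scene (316,255) / side (328,220), which is tall with an eye and a steel-edged cut-out, so it is the cup gauge. The turquoise one at scene (145,268) is a look-alike, and the low plate at scene (270,250) is the saucer gauge. The crop confirms the first.

```bash
python3 - <<'E'
from h import *
S,D=cam("scene"),cam("side")
for a in [(321.8,229.5),(312,268.8)]: print(atz(S,a,.152).round(4))
for a in [(315.5,201),(340.5,225)]: print(atz(D,a,.152).round(4))
print(viewer.get_calibration("wrist"))
E
python3 -m jog '[0,0,40,0, 50,-60,60,-0.15, 100,-120,60,-0.3, 150,-180,60,-0.45, 190,-240,60,-0.6, 220,-300,60,-0.75, 250,-360,60,-0.75, 280,-420,60,-0.75, 310,-470,60,-0.75, 310,-520,60,-0.75, 310,-590,60,-0.75, 310,-590,60,-0.75]' 0.5 40
python3 - <<'E'
from h import *
st=read_state(); im=viewer.grab_frame("wrist"); save("w1.png",im); print(st["tool_pos"],st["eef_rot"],cam("wrist",st)[1].round(3).tolist())
for t in ("gauge_eye","cup_gauge","saucer_gauge"): print(t,[(np.round(q["xy"],1).tolist(),round(q["score"],2)) for q in viewer.landmark_of("wrist",t)[:3]])
E
```

```text
[ 0.5608 -0.036   0.152 ]
[ 0.5879 -0.1502  0.152 ]
[ 0.5578 -0.0362  0.152 ]
[ 0.5856 -0.1517  0.152 ]
{'K': array([[352.31389848,   0.        , 279.31575762],
       [  0.        , 352.31389848, 202.1099332 ],
       [  0.        ,   0.        ,   1.        ]]), 'mount': array([[ 1.03934911e-03, -9.58321574e-01, -2.85689833e-01,
         7.33753024e-02],
       [ 9.99997505e-01,  1.56092344e-03, -1.59795708e-03,
        -2.73115230e-05],
       [ 1.97729670e-03, -2.85687459e-01,  9.58320805e-01,
         3.01263062e-02],
       [ 0.00000000e+00,  0.00000000e+00,  0.00000000e+00,
         1.00000000e+00]])}
t: 2.5
tool_pos: [0.5717, -0.0246, 0.4648]
eef_rot: [180.0, 0.0, 112.3]
wrist_force: [0.5, -0.6, 0.1]
finger_gap: 0.0427
grip_force: 0.0
[ 0.57174092 -0.02457901  0.46481574] [1.79972314e+02 1.34563116e-02 1.12261653e+02] [[0.925, 0.364, 0.108, 0.544], [0.38, -0.886, -0.266, 0.043], [-0.002, 0.287, -0.958, 0.435], [0.0, 0.0, 0.0, 1.0]]
gauge_eye [([253.4, 251.3], 0.68), ([48.5, 232.9], 0.49)]
cup_gauge [([257.8, 210.6], 0.75)]
saucer_gauge [([161.3, 195.7], 0.96)]
```

View pics/w1.png

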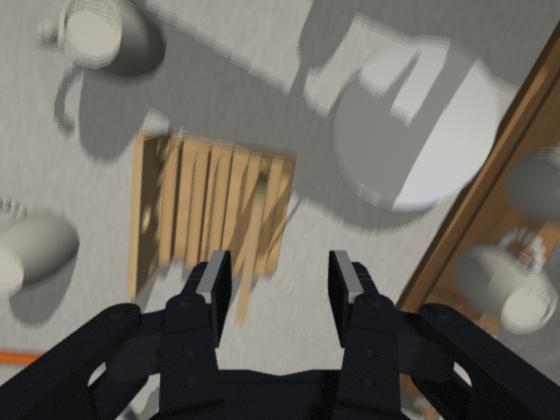

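The gauge's top edge runs from about (266,180) to (241,320), left of the finger midline, in a blurred picture. I'll centre the gripper and lower it for a closer look.

```bash
python3 -m jog '[-4,-15,-30,-0.07, -8,-30,-70,-0.14, -8,-30,-100,-0.14, -8,-30,-100,-0.14, -8,-30,-100,-0.14]'
python3 - <<'E'
from h import *
st=read_state(); im=viewer.grab_frame("wrist"); 
for p in [(.5593,-.036,.152),(.5867,-.151,.152)]:
    u=proj(cam("wrist",st),p); print(u); cv2.circle(im,tuple(int(v) for v in u),3,(255,0,0),1)
save("w2.png",im)
E
```

```text
t: 3.32
tool_pos: [0.5641, -0.0513, 0.366]
eef_rot: [179.9, 0.0, 104.4]
wrist_force: [0.2, 0.2, -0.2]
finger_gap: 0.043
grip_force: 0.0
[278.33806739 205.28341376]
[275.19897905 380.8028686 ]
```

View pics/w2.png

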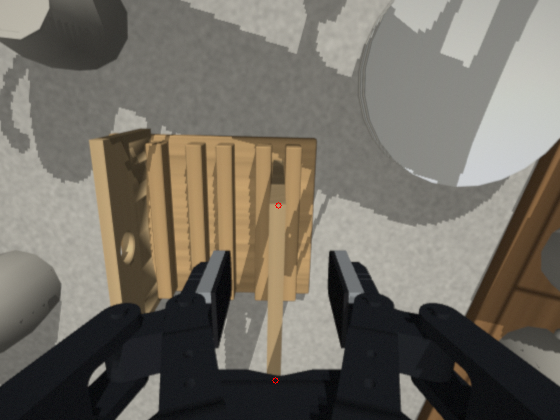

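The projected corners fall on the plate's ends at (278,204) and (275,380), and the plate is centred between the fingers. Next I'll descend, grip and lift.

```bash
python3 -m jog '[0,-4,-20,-0.018, 0,-4,-45,-0.018, 0,-4,-68,-0.018, 0,-4,-68,-0.018, 0,-4,-68,-0.018]'
python3 -m jog '[0,0,0,0, 0,0,0,0, 0,0,0,0, 0,0,0,0, 0,0,0,0, 0,0,0,0]' 0 80
```

```text
t: 4.0
tool_pos: [0.5645, -0.0564, 0.2986]
eef_rot: [179.8, 0.1, 103.3]
wrist_force: [0.1, 0.4, 1.2]
finger_gap: 0.0429
grip_force: 0.0
t: 4.75
tool_pos: [0.5641, -0.0564, 0.2981]
eef_rot: [179.9, 0.0, 103.2]
wrist_force: [0.0, 1.7, 5.7]
finger_gap: 0.0077
grip_force: 78.9
```

```bash
python3 -m jog '[0,0,15,0, 0,0,40,0, 0,0,80,0, 0,0,130,0, -20,40,175,0, -40,80,220,0, -60,120,250,0, -80,160,275,0, -94,200,283,0, -94,216,283,0, -94,216,283,0, -94,216,283,0]'
python3 - <<'E'
from h import *
for n in ("wrist","scene","side"):
    st=read_state(); im=viewer.grab_frame(n); save(n+"3.png",im); KT=cam(n,st)
    for t,z in (("gauge_eye",.4),("peg_root",.225),("peg_tip",.225),("flap_hinge",.261),("other_peg_root",.225)): print(n,t,[(np.round(q["xy"],1).tolist(),round(q["score"],2),atz(KT,q["xy"],z).round(4)) for q in viewer.landmark_of(n,t)[:3]])
E
```

```text
t: 6.25
tool_pos: [0.4699, 0.1589, 0.5789]
eef_rot: [-179.9, 0.0, 103.2]
wrist_force: [0.1, 0.5, -0.6]
finger_gap: 0.0075
grip_force: 78.2
wrist gauge_eye [([280.6, 349.8], 0.82, array([0.481 , 0.1108, 0.4   ]))]
wrist peg_root []
wrist peg_tip [([257.8, 132.4], 0.97, array([0.4399, 0.1947, 0.225 ])), ([202.3, 204.6], 0.38, array([0.4024, 0.1155, 0.225 ]))]
wrist flap_hinge [([262.0, 114.8], 0.92, array([0.4417, 0.2128, 0.261 ])), ([484.7, 57.7], 0.64, array([0.5969, 0.2926, 0.261 ]))]
wrist other_peg_root []
scene gauge_eye [([326.4, 100.6], 0.87, array([0.4737, 0.139 , 0.4   ])), ([135.0, 256.8], 0.61, array([ 0.3457, -0.4089,  0.4   ]))]
scene peg_root [([344.2, 110.6], 0.91, array([0.4604, 0.3229, 0.225 ]))]
scene peg_tip [([318.1, 134.1], 0.87, array([0.4349, 0.201 , 0.225 ])), ([270.2, 265.6], 0.5, array([ 0.5174, -0.225 ,  0.225 ])), ([181.8, 347.2], 0.27, array([ 0.4515, -0.4689,  0.225 ]))]
scene flap_hinge [([321.7, 124.0], 0.85, array([0.4412, 0.2051, 0.261 ]))]
scene other_peg_root [([392.7, 130.3], 0.81, array([0.6112, 0.3087, 0.225 ]))]
side gauge_eye [([206.6, 320.7], 0.89, array([ 0.166 , -0.5171,  0.4   ])), ([294.7, 361.2], 0.61, array([ 0.2767, -0.6292,  0.4   ])), ([272.4, 93.5], 0.57, array([0.4967, 0.1717, 0.4   ]))]
side peg_root [([248.4, 122.4], 0.69, array([0.4598, 0.3268, 0.225 ])), ([349.0, 368.9], 0.27, array([ 0.4049, -0.5838,  0.225 ]))]
side peg_tip [([255.1, 144.0], 0.73, array([0.4457, 0.1977, 0.225 ]))]
side flap_hinge [([253.0, 132.8], 0.88, array([0.443 , 0.2061, 0.261 ])), ([401.9, 324.5], 0.2, array([ 0.5302, -0.5475,  0.261 ]))]
side other_peg_root [([270.9, 92.3], 0.73, array([0.5925, 0.4999, 0.225 ])), ([296.2, 118.2], 0.65, array([0.6182, 0.3004, 0.225 ]))]
```

View pics/wrist3.png

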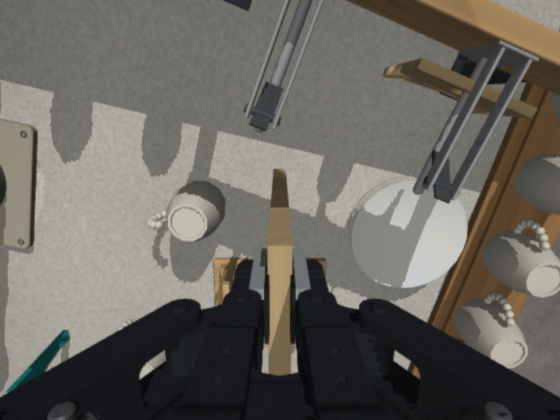

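```bash
python3 - <<'E'
import cv2
a=cv2.imread("pics/wrist3.png")[0:140,230:430]
cv2.imwrite("pics/crop3.png",cv2.resize(a,None,fx=4,fy=4,interpolation=cv2.INTER_CUBIC))
E
```

```text
(no output)
```

View pics/crop3.png

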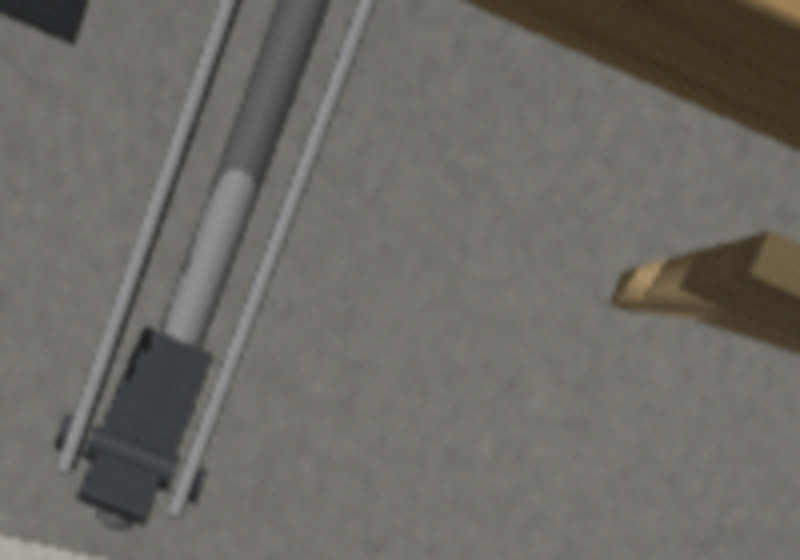

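```bash
python3 - <<'E'
from h import *
KT=cam("wrist")
f=lambda x,y,z: atz(KT,(230+x/4,y/4),z)
def line(n,a,b): d=b-a; print(n,a.round(4),b.round(4),"dir",np.degrees(np.arctan2(d[1],d[0])).round(2))
line("peg",f(185,335,.229),f(303,10,.229))
L0,L1,R0,R1=f(66,468,.268),f(229,0,.268),f(176,512,.268),f(367,0,.268)
line("cheekL",L0,L1); line("cheekR",R0,R1); line("mid",(L0+R0)/2,(L1+R1)/2); print("w",np.linalg.norm(L0-R0))
print("tip",f(116,523,.225).round(4)); line("batten",f(470,0,.203),f(800,150,.203))
c=(L0+R0)/2; u=np.array([np.cos(np.radians(76)),np.sin(np.radians(76))]); print("tip from cheek end",c[:2]-u*.011)
E
```

```text
peg [0.4469 0.2402 0.229 ] [0.456  0.3067 0.229 ] dir 82.23
cheekL [0.4306 0.2099 0.268 ] [0.4423 0.296  0.268 ] dir 82.26
cheekR [0.4533 0.2066 0.268 ] [0.4662 0.3016 0.268 ] dir 82.28
mid [0.442  0.2082 0.268 ] [0.4543 0.2988 0.268 ] dir 82.27
w 0.022961178273215817
tip [0.4408 0.1974 0.225 ]
batten [0.4914 0.3231 0.203 ] [0.5722 0.3113 0.203 ] dir -8.33
tip from cheek end [0.43932443 0.19755163]
```

The peg axis heads at 82.2° with its tip at (0.441, 0.197), and the cheek, batten and network points all agree. I'll turn the gauge by +1.2 rad, stop 100 mm short of the tip and check the eye.

```bash
python3 -m jog '[-15,-15,0,0.12, -30,-30,-20,0.28, -45,-45,-40,0.44, -60,-56,-60,0.6, -75,-56,-80,0.76, -81,-56,-100,0.92, -81,-56,-130,1.08, -81,-56,-155,1.204, -81,-56,-180,1.204, -81,-56,-180,1.204, -81,-56,-180,1.204, -81,-56,-180,1.204]'
python3 - <<'E'
from h import *
st=read_state(); print(st["tool_pos"],st["eef_rot"])
T=st["tool_pos"]; yaw=np.radians(st["eef_rot"][2]); tx=np.array([np.cos(yaw),np.sin(yaw),0])
eye=np.array(T)-.0385*tx-[0,0,.166]; print("pred eye",eye.round(4))
for n in ("scene","side"):
    im=viewer.grab_frame(n); save(n+"4.png",im); K=cam(n); print(n,"proj eye",proj(K,eye).round(1),"tip",proj(K,[.4408,.1974,.225]).round(1), "corners",[proj(K,eye+[0,0,.02]+s*.06*tx).round(1).tolist() for s in(-1,1)], [proj(K,eye-[0,0,.12]+s*.06*tx).round(1).tolist() for s in(-1,1)])
    for t in("gauge_eye","cup_a"): print([(np.round(q["xy"],1).tolist(),round(q["score"],2),atz(K,q["xy"],0).round(3)) for q in viewer.landmark_of(n,t)[:3]])
a=cv2.imread("pics/scene4.png")[60:260,200:400];b=cv2.imread("pics/side4.png")[60:260,160:360]
cv2.imwrite("pics/crop4.png",cv2.resize(np.hstack([a,b]),None,fx=2,fy=2,interpolation=cv2.INTER_CUBIC))
E
```

```text
t: 8.65
tool_pos: [0.3892, 0.1037, 0.4011]
eef_rot: [180.0, 0.1, 172.2]
wrist_force: [0.4, -0.0, -0.6]
finger_gap: 0.0077
grip_force: 78.2
[0.38916975 0.10369546 0.40112323] [1.79967946e+02 1.44583032e-01 1.72219223e+02]
pred eye [0.4273 0.0985 0.2351]
scene proj eye [299.1 154.6] tip [319.5 135.6] corners [[318.9, 158.9], [280.4, 139.8]] [[315.8, 193.8], [280.8, 175.1]]
[([133.3, 260.8], 0.88, array([ 0.1 , -0.28,  0.  ])), ([302.3, 152.0], 0.58, array([0.335, 0.321, 0.   ])), ([287.8, 395.1], 0.22, array([ 0.652, -0.399,  0.   ]))]
[([269.9, 212.7], 0.77, array([0.361, 0.047, 0.   ])), ([208.4, 282.4], 0.58, array([ 0.326, -0.238,  0.   ]))]
side proj eye [258.3 160.3] tip [253.6 144.3] corners [[278.4, 152.4], [237.5, 157.0]] [[278.7, 189.6], [240.5, 194.2]]
[([258.1, 158.0], 0.83, array([0.514, 0.429, 0.   ])), ([207.8, 320.1], 0.56, array([ 0.181, -0.233,  0.   ])), ([251.8, 143.7], 0.47, array([0.518, 0.53 , 0.   ]))]
[([262.0, 308.4], 0.56, array([ 0.329, -0.242,  0.   ])), ([243.5, 236.6], 0.55, array([0.352, 0.038, 0.   ]))]
```

View pics/crop4.png

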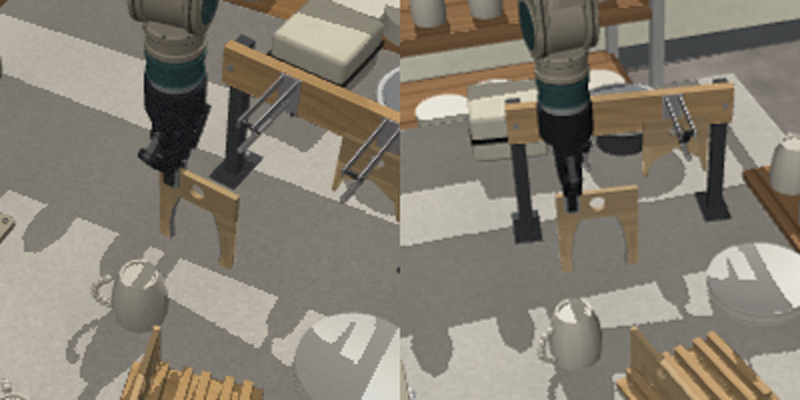

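Eye at scene (298,156) / side (258,162) is within 2 px of the prediction. I'll move to about 30 mm before the tip and compare eye and tip closely.

```bash
python3 -m jog '[2,15,-4,0, 5,35,-8,0, 8,55,-11,0, 9.5,69.5,-11,0, 9.5,69.5,-11,0, 9.5,69.5,-11,0, 9.5,69.5,-11,0]'
python3 - <<'E'
from h import *
st=read_state(); T=np.array(st["tool_pos"]); yaw=np.radians(st["eef_rot"][2]); tx=np.array([np.cos(yaw),np.sin(yaw),0]); ty=np.array([tx[1],-tx[0],0])
eye=T-.0385*tx-[0,0,.166]; print("pred eye",eye.round(4),"ty",ty)
out=[]
for n,x0,y0 in (("scene",265,90),("side",210,110)):
    im=viewer.grab_frame(n); save(n+"5.png",im); K=cam(n); c=np.ascontiguousarray(im[y0:y0+80,x0:x0+80]); c=cv2.resize(c,None,fx=5,fy=5,interpolation=cv2.INTER_CUBIC)
    for p,col in ((eye-ty*.0045,(255,0,0)),([.4408,.1974,.225],(0,255,0))):
        u=(proj(K,p)-[x0,y0]+.5)*5; cv2.circle(c,tuple(int(v) for v in u),3,col,-1)
    ring=[(proj(K,eye-ty*.0045+.012*(np.cos(a)*tx+np.sin(a)*np.array([0,0,1])))-[x0,y0]+.5)*5 for a in np.linspace(0,2*np.pi,24)]
    cv2.polylines(c,[np.int32(ring)],True,(255,0,0),1)
    out.append(c)
save("crop5.png",np.hstack(out))
E
```

```text
t: 9.82
tool_pos: [0.398, 0.1727, 0.3888]
eef_rot: [-180.0, 0.0, 172.2]
wrist_force: [-1.0, -0.3, -1.0]
finger_gap: 0.0072
grip_force: 78.3
pred eye [0.4362 0.1675 0.2228] ty [0.13610755 0.99069407 0.        ]
```

View pics/crop5.png

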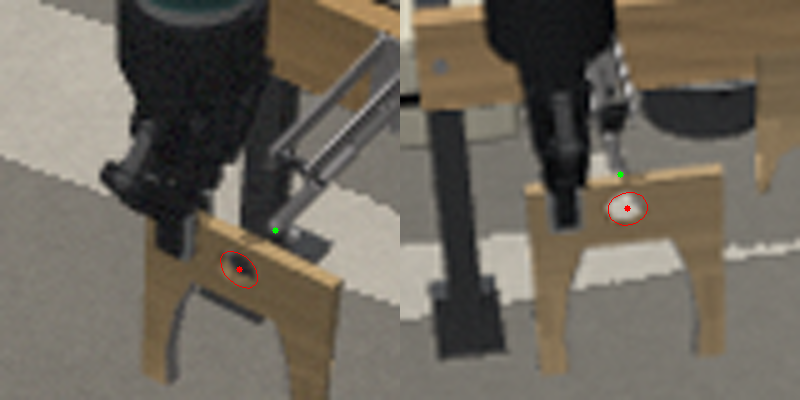

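The predicted eye ring (crop 239,268 / 627,208) matches the hole and the tip mark matches the peg end, with about 0.5 mm lateral and 2 mm height offset. Next I'll thread it gently.

```bash
python3 -m jog '[1,8,0,0, 2.5,18,0,0, 4,28,0,0, 5,36,0,0, 6,44,0,0, 6,44,0,0, 6,44,0,0]'
python3 -c "
from h import *
save('side6.png',viewer.grab_frame('side'))
print([(np.round(q['xy'],1).tolist(),round(q['score'],2)) for t in('gauge_eye','peg_tip') for q in viewer.landmark_of('side',t)[:3]])"
```

```text
t: 10.8
tool_pos: [0.404, 0.2171, 0.3887]
eef_rot: [-180.0, -0.0, 172.2]
wrist_force: [-0.4, -0.7, -2.3]
finger_gap: 0.0077
grip_force: 78.3
[([252.7, 141.1], 0.97), ([204.3, 320.2], 0.77), ([297.1, 119.8], 0.21), ([254.9, 142.2], 0.92)]
```

```bash
python3 -m jog '[1,8,0,0, 2,16,0,0, 3,24,0,0, 4.5,32,0,0, 5.5,40,0,0, 6.5,48,0,0, 7.5,55,0,0, 8.5,61,0,0, 8.5,61,0,0, 8.5,61,0,0]'
python3 - <<'E'
from h import *
out=[]
for n,x0,y0 in (("scene",265,70),("side",210,90)):
    im=viewer.grab_frame(n); out.append(cv2.resize(im[y0:y0+80,x0:x0+80],None,fx=5,fy=5,interpolation=cv2.INTER_CUBIC))
save("crop7.png",np.hstack(out))
E
```

```text
t: 12.2
tool_pos: [0.4125, 0.278, 0.3886]
eef_rot: [-180.0, -0.0, 172.2]
wrist_force: [-0.2, 0.2, -1.5]
finger_gap: 0.0075
grip_force: 78.3
```

View pics/crop7.png

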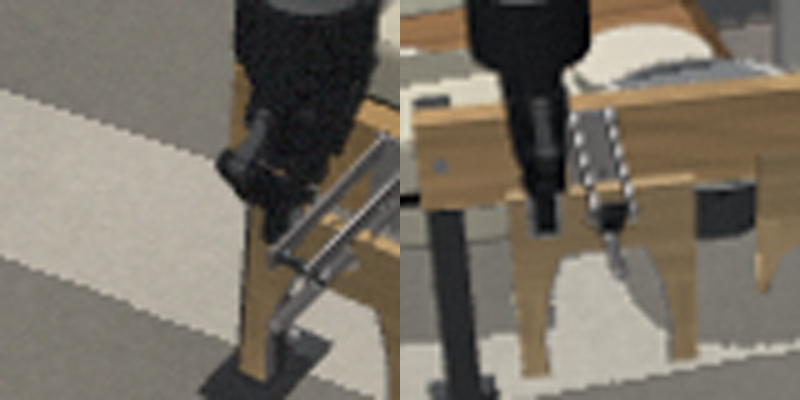

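The gauge is on the peg past the flap, with the flap at (610,220) lying in front of the plate. I'll lower it onto the peg.

```bash
python3 -m jog '[0,0,-2,0, 0,0,-4,0, 0,0,-5,0, 0,0,-5,0, 0,0,-5,0]'
```

```text
t: 12.92
tool_pos: [0.4125, 0.2781, 0.3839]
eef_rot: [-180.0, 0.0, 172.2]
wrist_force: [-2.0, -0.7, 2.3]
finger_gap: 0.0073
grip_force: 78.8
```

```bash
python3 -m jog '[0,0,0,0, 0,0,0,0, 0,0,0,0, 0,0,0,0, 0,0,0,0]' 0.3
python3 -m jog '[0,0,10,0, 0,0,25,0, 0,0,50,0, 0,0,80,0, 0,0,110,0, -15,-40,130,0, -30,-90,140,0, -45,-140,140,0, -45,-180,140,0, -45,-180,140,0, -45,-180,140,0, -45,-180,140,0]'
python3 - <<'E'
from h import *
out=[]
for n,x0,y0 in (("scene",285,70),("side",210,90)):
    im=viewer.grab_frame(n); out.append(cv2.resize(im[y0:y0+100,x0:x0+80],None,fx=5,fy=5,interpolation=cv2.INTER_CUBIC))
save("crop8.png",np.hstack(out))
E
```

```text
t: 13.55
tool_pos: [0.4126, 0.2782, 0.3837]
eef_rot: [180.0, 0.0, 172.2]
wrist_force: [-0.6, -1.0, -0.2]
finger_gap: 0.0255
grip_force: 0.0
t: 15.05
tool_pos: [0.3677, 0.0988, 0.5241]
eef_rot: [180.0, 0.0, 172.3]
wrist_force: [0.0, -0.9, -0.2]
finger_gap: 0.0258
grip_force: 0.0
```

View pics/crop8.png

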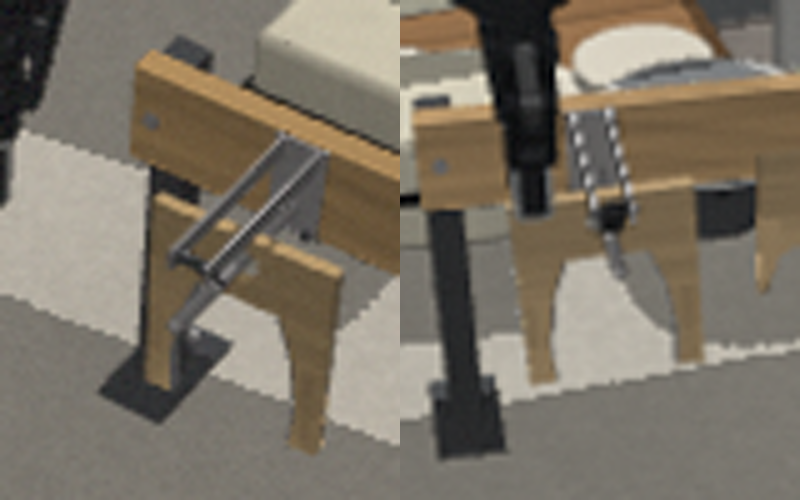

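The gauge hangs by itself on the peg behind the shut flap, and the gripper is clear. I'll wait a moment, check that nothing moves, then hand in.

```bash
python3 -m jog '[0,0,0,0, 0,0,0,0, 0,0,0,0, 0,0,0,0, 0,0,0,0, 0,0,0,0, 0,0,0,0, 0,0,0,0, 0,0,0,0, 0,0,0,0, 0,0,0,0, 0,0,0,0]'
python3 - <<'E'
from h import *
a=viewer.grab_frame("scene").astype(int)
for _ in range(4): b=viewer.grab_frame("scene").astype(int)
d=abs(a-b).max(2)[70:170,285:365]; print("moving px",(d>25).sum())
if (d>25).sum()<5: print(job.finish_job())
E
```

```text
t: 16.65
tool_pos: [0.3676, 0.0981, 0.5237]
eef_rot: [180.0, 0.0, 172.2]
wrist_force: [0.3, -0.6, 0.3]
finger_gap: 0.0262
grip_force: 0.0
moving px 0
the job is handed in; nothing more can be done
None
```

The cup gauge hangs at rest on the free peg with the keeper flap shut in front of it; the gripper is clear, nothing else was touched, and the job was handed in at about 17 s.

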